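# Load the masking station from a stack of tape rolls

### The job

Set up the masking station: take the stack of tape rolls apart and load each roll on the tape stand made for it, the one whose turntable is as broad as the roll and whose cutter is as tall as the tape is wide (the hub shows the tape's colour; masking tape goes on the yellow one). Each roll must lie flat on its turntable with its core right down over the hub; leave the sanding block and the dosing cup where they are.

Things in the scene. Friction and masses are not known exactly. Their poses are not given: they have to be found in the camera images.
- blue_tape_wide: the larger blue tape roll, at the bottom of the stack: lies flat, outside diameter 148 mm, 50.4 mm high (the tape's width), round core hole about 74 mm across right through, so its wall is 37 mm thick from hole to rim; 0.2 kg, give or take a third. Origin: centre of its underside; z up. Belongs on stand_50.
- blue_tape_thin: the smaller blue tape roll, second from the bottom: lies flat, outside diameter 126 mm, 36.3 mm high (the tape's width), round core hole about 74 mm across right through, so its wall is 26 mm thick from hole to rim; 0.2 kg, give or take a third. Origin: centre of its underside; z up. Belongs on stand_36.
- masking_tape: cream (pale yellow) masking tape roll, third from the bottom: lies flat, outside diameter 105 mm, 25.4 mm high (the tape's width), round core hole about 74 mm across right through, so its wall is 16 mm thick from hole to rim; 0.2 kg, give or take a third. Origin: centre of its underside; z up. Belongs on stand_25.
- thin_tape_green: slim green tape roll, on top of the stack: lies flat, outside diameter 95 mm, 18.3 mm high (the tape's width), round core hole about 74 mm across right through, so its wall is 11 mm thick from hole to rim; 0.06 kg, give or take a third. Origin: centre of its underside; z up. Belongs on stand_18.
- stand_50: tape stand, blue hub, bare metal turntable 152 mm across, for the 148 mm roll; fixed. Origin on its axis at table height. Turntable top (the roll's seat) 20 mm above the origin, turns with a slight drag. Hub 68 mm across, 9 mm high, tapered to 54 mm at its top. Cutter: upright black strip 18 mm broad, 87 mm from the axis towards the stand's -x, top 73 mm above the table.
- stand_36: tape stand, blue hub, bare metal turntable 130 mm across, for the 126 mm roll; fixed. Origin on its axis at table height. Turntable top (the roll's seat) 20 mm above the origin, turns with a slight drag. Hub 68 mm across, 9 mm high, tapered to 54 mm at its top. Cutter: upright black strip 18 mm broad, 76 mm from the axis towards the stand's -x, top 59 mm above the table.
- stand_25: tape stand, yellow hub, bare metal turntable 108 mm across, for the 105 mm roll; fixed. Origin on its axis at table height. Turntable top (the roll's seat) 20 mm above the origin, turns with a slight drag. Hub 68 mm across, 9 mm high, tapered to 54 mm at its top. Cutter: upright black strip 18 mm broad, 65 mm from the axis towards the stand's -x, top 48 mm above the table.
- stand_18: tape stand, green hub, bare metal turntable 98 mm across, for the 95 mm roll; fixed. Origin on its axis at table height. Turntable top (the roll's seat) 20 mm above the origin, turns with a slight drag. Hub 68 mm across, 9 mm high, tapered to 54 mm at its top. Cutter: upright black strip 18 mm broad, 60 mm from the axis towards the stand's -x, top 41 mm above the table.
- sanding_block: sanding block, black with a rust-red face, 62 x 115 x 31 mm, lying on the table near the robot; stays where it is. Origin: centre of its underside.
- dose_cup: small clear dosing cup with a beige rest in it, 51 mm across, 35 mm high, standing among the stands; stays where it is. Origin: centre of its underside. (Unlisted things to keep clear of, all beyond the stands or at the table's right edge: an open carton 185 mm tall, another 245 mm, bottles up to 255 mm, a spray can, a pot.)

How it is judged:
At the end, for the whole second after the job is handed in: All four rolls rest on their own stands (larger blue on stand_50, smaller blue on stand_36, cream on stand_25, green on stand_18): axis within 8 mm of the stand's axis, underside within 4 mm of the turntable's top, tilted less than 0.06 rad, right way up, and at rest (horizontal distance between blue_tape_wide and stand_50 below 0.008 m and z of blue_tape_wide in the frame of stand_50 between 0.016 and 0.024 m and angle between each of blue_tape_wide, blue_tape_thin, masking_tape, thin_tape_green's own z axis and vertical below 0.06 rad and linear speed of each of blue_tape_wide, blue_tape_thin, masking_tape, thin_tape_green below 0.02 m/s and horizontal distance between blue_tape_thin and stand_36 below 0.008 m and z of blue_tape_thin in the frame of stand_36 between 0.016 and 0.024 m and horizontal distance between masking_tape and stand_25 below 0.008 m and z of masking_tape in the frame of stand_25 between 0.016 and 0.024 m and horizontal distance between thin_tape_green and stand_18 below 0.008 m and z of thin_tape_green in the frame of stand_18 between 0.016 and 0.024 m); the robot touches nothing.
It fails at once if the sanding block is moved more than 30 mm or tipped (distance of sanding_block from where it was at the start of the episode above 0.03 m or angle between sanding_block's own z axis and vertical above 0.5 rad).
It fails at once if the dosing cup is moved more than 30 mm or tipped (distance of dose_cup from where it was at the start of the episode above 0.03 m or angle between dose_cup's own z axis and vertical above 0.5 rad).
It also fails if it takes over 120 s, if anything falls off the work surface, if the arm or the gripper's body presses on something with over 40 N, if the wrist force passes 120 N, or if a joint passes its speed limit or range.

### The arm

A 6-joint arm with a two-finger parallel gripper is mounted at the origin on a cart in front of the work surface, level with it; the furniture and walls round the work are solid. World frame = base frame: x ahead of the robot, y to its left, z up, the work surface at z = 0. Lengths are in m, angles in rad, forces in N, time in s.
With the tool pointing down it reaches from about 0.25 to 0.8 m from the base axis. Payload 8.5 kg.
Tool frame: the origin (TCP) lies midway between the tips of the shut fingers; the grasp point (between the pads) lies 19 mm behind it; x points along the fingers, y is the direction in which the jaws open and shut, and the axes are right-handed (so a half turn about x gives the same grasp; the last joint's range is limited). The gripper opens to 85 mm and grips with 20 to 120 N. Pads are 22 mm wide; open, the fingers measure 114 mm over their backs; the gripper's body (76 mm by 85 mm) begins 54 mm behind the grasp point. The pads swing forward as they close: fully open they stand 13 mm farther back than shut.
Start: joints at [-1.329, 0.238, -0.013, 1.319, 0, 1.571], TCP at [0.126, -0.51, 0.231] pointing down, gripper open.
Joint ranges: [-2.66, 2.66], [-1.03, 1.9], [-1.14, 1.46], [-1.82, 2.27], [-1.45, 1.34], [-3.14, 3.14]. Speed limits (rad/s): [2.22, 2.22, 2.79, 3.14, 3.14, 3.14].

### API

Orientations are given as a unit quaternion [w, x, y, z].
In Python, from rig import state, get_image, job_done gives the robot as it stands. The module is installed in compiled form; this text tells all that it offers.
- The arm moves only by the tool drive_tool, never from a script. Its argument "targets" is one flat list of numbers, 7 for each row, row after row: the shift along the tool's x, y, z each as a share of 0.025 m, from -1 to 1, then the turn, a rotation vector about the tool's x, y, z each as a share of 0.1 rad, from -1 to 1, then the opening in per cent of the stroke, from 0 (shut) to 100 (fully open). In form: [dx, dy, dz, ax, ay, az, grip, dx, dy, dz, ax, ay, az, grip, ...]. A call has 1 to 20 rows; each row shifts and turns the commanded pose from where the row before left it, along the tool's axes as they then stand; what a row does not reach is not made up. A row lasts 1/12 s, in which the tool goes at most 41.7 mm and 7.16 degrees, less where a joint would pass 70% of its speed; a pose out of reach is approached as far as the arm can. A call with a number of a shift or a turn outside -1 to 1 is refused whole. A call with a gripper value outside its range is refused whole. The fingers move at their own pace and stop on an object; "squeeze" is the grip in N (left out, the last holds). Time passes only in rows, so rows that do not move let the fingers close. It gives the time, the measured TCP pose, the force and the opening at its end, in the units of the state.
- state(): the state, without advancing time (a new reading comes with each control period).
- get_image(name): name is "scene" or "top"; returns a dict with "pixels" (480x640x3 uint8, red, green, blue), "intrinsics" (3x3 intrinsics, pixels), "camera_from_world" (4x4, takes a point from world to camera coordinates). Camera axes: x right, y down, z forward; pixel columns grow to the right and rows downward; lengths in m; the calibration is good to about 2 mm. A picture is of the moment at which its call begins. There is no depth.
- job_done(): hands the job in, once; it reports no verdict.
The state is a dict: "clock": time; "q": joint angles; "qvel": joint speeds; "effort": joint torques, N m; "eef_pos": TCP position; "tcp_rot": TCP orientation; "ft_force": force on the tool from outside, world axes, zero at the start; "moment": the same for the moment, N m; "width": finger opening in m.
Only numpy, scipy, OpenCV 4.12 (cv2) and the standard library are available. Lean on these libraries where they do the work, as an engineer would, in place of code of your own. Each camera call takes 0.05 s, during which the arm holds its last target.

## Working session

There is one attempt and no reset: what is moved stays moved. The work goes in short steps, Python scripts to look and compute and a tool call to move; the robot and the scene stay as the last step left them, time stands still between calls to the robot, and variables do not carry over. Pictures are saved under pics/ and viewed, and the job is handed in when it is done.

Besides the shell and the picture viewer there is one more tool, called after "Call:" as name(argument=value, ...) on one line, values as JSON. drive_tool: Moves the arm, as the interface text tells. Its arguments: {"type":"object","properties":{"targets":{"type":"array","items":{"type":"number"}},"squeeze":{"type":"number"}},"required":["targets"]}

```bash
mkdir -p pics; ls
python3 - <<'E'
from rig import state,get_image
import cv2,numpy as np
for n in("scene","top"):
    d=get_image(n); cv2.imwrite(f"pics/{n}0.png",d["pixels"][:,:,::-1]); print(n,np.round(d["intrinsics"],2).tolist(),np.round(d["camera_from_world"],4).tolist())
s=state(); print({k:np.round(v,4).tolist() for k,v in s.items()})
E
```

```text
pics
scene [[506.75, 0.0, 329.09], [0.0, 506.75, 246.87], [0.0, 0.0, 1.0]] [[-0.8205, -0.5713, 0.0188, 0.4826], [-0.289, 0.3862, -0.876, 0.2075], [0.4932, -0.7242, -0.482, 1.0709], [0.0, 0.0, 0.0, 1.0]]
top [[443.57, 0.0, 320.12], [0.0, 443.57, 237.74], [0.0, 0.0, 1.0]] [[0.0236, -0.9997, -0.0035, 0.0617], [-0.9941, -0.0231, -0.1058, 0.5387], [0.1056, 0.006, -0.9944, 0.9708], [0.0, 0.0, 0.0, 1.0]]
{'clock': 0.1, 'q': [-1.329, 0.2387, -0.0142, 1.3192, -0.0, 1.5708], 'qvel': [0.0012, -0.0025, 0.0016, -0.0006, -0.0014, -0.0011], 'effort': [-0.0004, -53.9721, 34.7001, 0.0134, -0.0, 0.0], 'eef_pos': [0.1256, -0.5094, 0.2307], 'tcp_rot': [-0.0848, -0.7019, -0.0857, 0.702], 'ft_force': [0.4512, -0.1366, 0.5905], 'moment': [0.0169, 0.0089, -0.0583], 'width': 0.0853}
```

View pics/scene0.png

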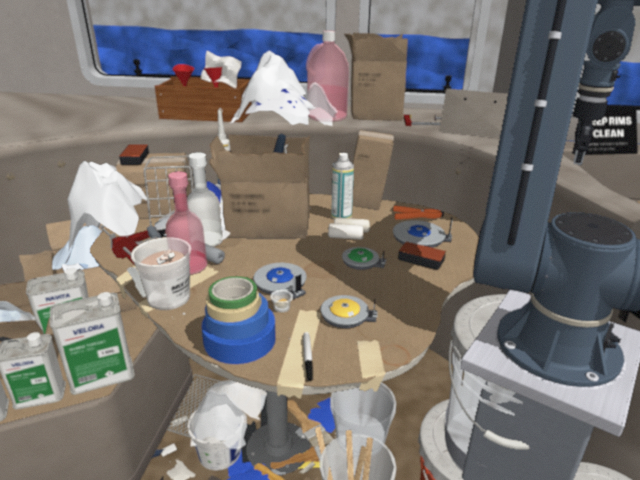

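View pics/top0.png

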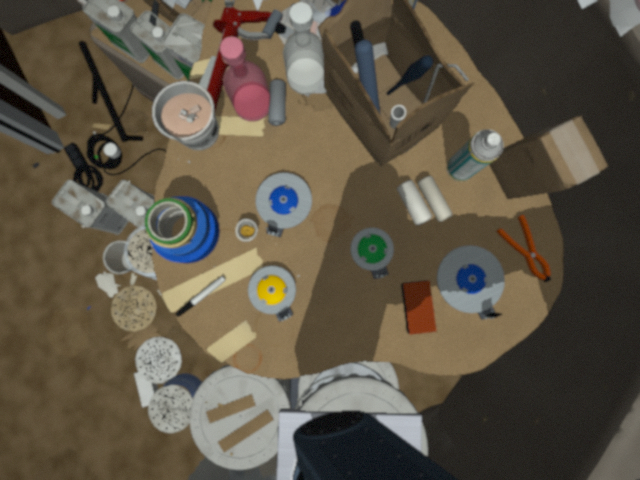

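The top view shows the stack at about (180,230). stand_36 (blue) is at (284,200), stand_25 (yellow) at (272,290), stand_18 (green) at (373,249) and stand_50 (large blue) at (472,279). The cup is at (246,230) and the block at (419,307). I'll enlarge these areas.

```bash
cat > h.py <<'E'
import numpy as np,cv2
from rig import get_image,state
def cam(n):
    d=get_image(n); return d["pixels"][:,:,::-1].copy(),np.array(d["intrinsics"]),np.array(d["camera_from_world"])
def unproj(u,v,z,K,T):
    r=T[:3,:3].T@(np.linalg.inv(K)@[u,v,1]); c=-T[:3,:3].T@T[:3,3]
    return c+r*(z-c[2])/r[2]
def proj(p,K,T):
    q=K@(T[:3,:3]@np.array(p)+T[:3,3]); return q[:2]/q[2]
def circ(c,r,K,T,n=60):
    return np.array([proj([c[0]+r*np.cos(a),c[1]+r*np.sin(a),c[2]],K,T) for a in np.linspace(0,2*np.pi,n)])
def crop(img,x0,y0,x1,y1,s,draw=[]):
    o=cv2.resize(img[y0:y1,x0:x1],None,fx=s,fy=s,interpolation=cv2.INTER_CUBIC)
    for pts,col in draw:
        cv2.polylines(o,[np.int32(np.round((pts-[x0,y0]+.5)*s))],False,col,1)
    return o
E
python3 - <<'E'
from h import *
i,K,T=cam("top")
cv2.imwrite("pics/c1.png",crop(i,140,165,320,325,4))
cv2.imwrite("pics/c2.png",crop(i,340,215,520,345,4))
i,K,T=cam("scene")
cv2.imwrite("pics/c3.png",crop(i,190,210,470,370,2.8))
E
```

```text
(no output)
```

View pics/c1.png

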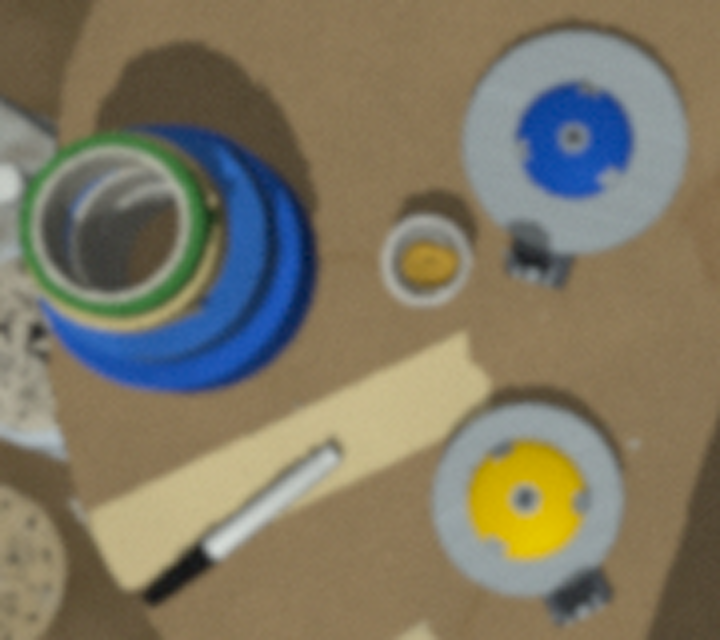

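View pics/c2.png

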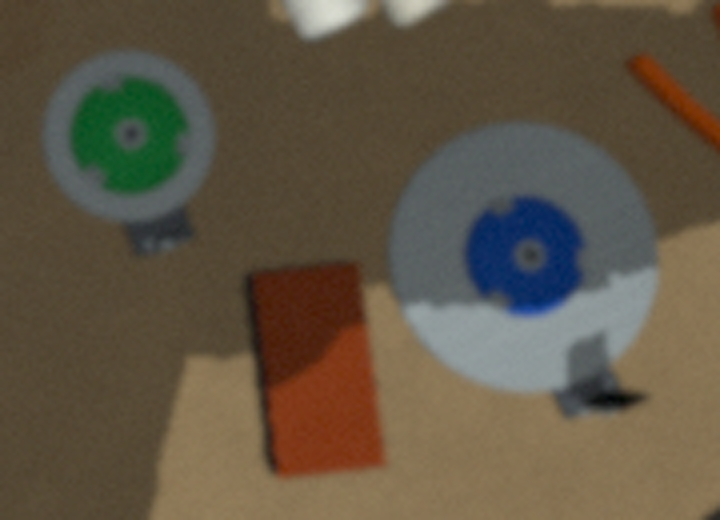

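View pics/c3.png

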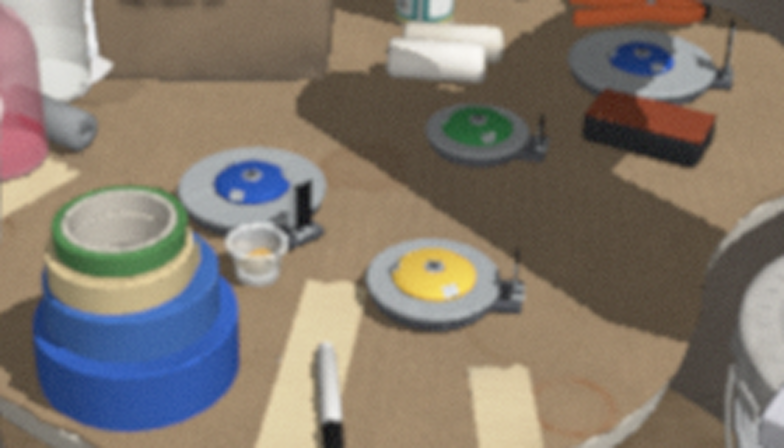

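Run:
```python
from h import *
i,K,T=cam("top"); j,K2,T2=cam("scene")
def px(x,y,x0,y0): return (x+.5)/4-.5+x0,(y+.5)/4-.5+y0
S={"s36":(575,140.5,140,165,.02,.065),"s25":(528,499,140,165,.02,.054),"s18":(129.5,135.5,340,215,.02,.049),"s50":(523,257.5,340,215,.02,.076),
"green":(114,225,140,165,.1304,.0475),"wide":(0,0,0,0,.0504,.074)}
D=[];D2=[]
for k,(x,y,x0,y0,z,r) in S.items():
    if k=="wide":continue
    c=unproj(*px(x,y,x0,y0),z,K,T); print(k,np.round(c,4), np.hypot(c[0],c[1]).round(3))
    D.append((circ(c,r,K,T),(0,0,255)));D2.append((circ(c,r,K2,T2),(0,0,255)))
    if k=="green":
        for z,r in((.1304,.037),(.1121,.0525),(.0867,.063),(.0504,.074),(0,.074)):
            D.append((circ([c[0],c[1],z],r,K,T),(0,255,255)));D2.append((circ([c[0],c[1],z],r,K2,T2),(0,255,255)))
cv2.imwrite("pics/d1.png",crop(i,140,165,320,325,4,D))
cv2.imwrite("pics/d2.png",crop(i,340,215,520,345,4,D))
cv2.imwrite("pics/d3.png",crop(j,190,210,470,370,2.8,D2))
for u,v in((246,231),): print("cup",unproj(u,v,.03,K,T))
for x,y in((252,275),(357,262),(384,464),(278,474)): print("blk",unproj(*px(x,y,340,215),.031,K,T))
for n,x,y,x0,y0 in(("c36",540,270,140,165),("c25",580,597,140,165),("c18",160,234,340,215),("c50",588,400,340,215)): print(n,unproj(*px(x,y,x0,y0),.01,K,T).round(3))
```

```text
s36 [0.6237 0.1607 0.02  ] 0.644
s25 [0.419  0.1805 0.02  ] 0.456
s18 [ 0.5163 -0.0437  0.02  ] 0.518
s50 [ 0.4527 -0.2655  0.02  ] 0.525
green [0.5536 0.3835 0.1304] 0.673
cup [0.54840933 0.24179478 0.03      ]
blk [ 0.43922051 -0.11137918  0.031     ]
blk [ 0.44778727 -0.16966056  0.031     ]
blk [ 0.33765035 -0.18422203  0.031     ]
blk [ 0.33085287 -0.1260726   0.031     ]
c36 [0.55  0.179 0.01 ]
c25 [0.365 0.15  0.01 ]
c18 [ 0.461 -0.063  0.01 ]
c50 [ 0.374 -0.304  0.01 ]
```

View pics/d1.png

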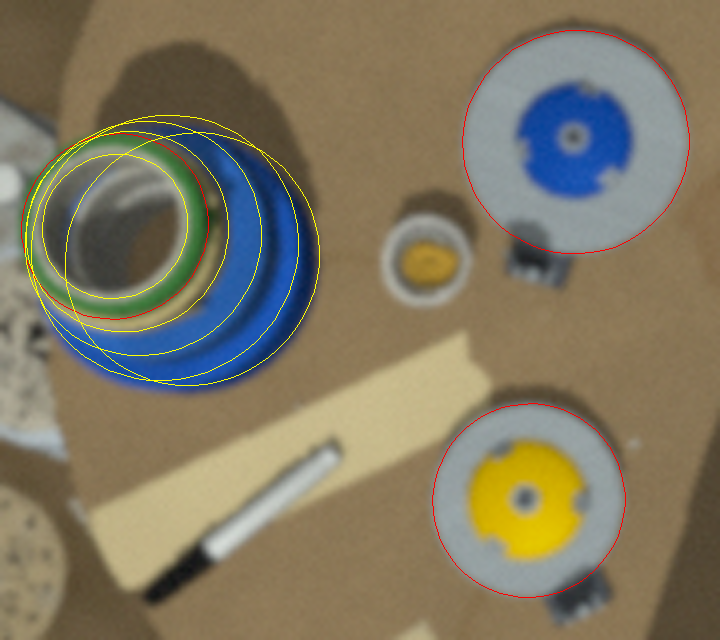

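View pics/d2.png

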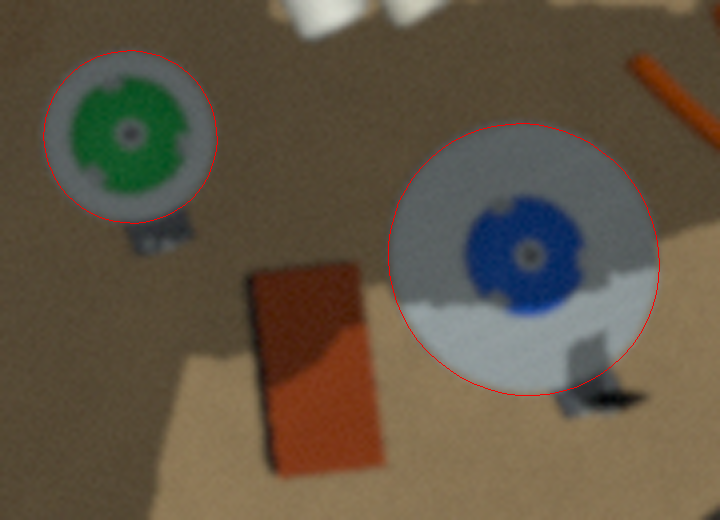

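View pics/d3.png

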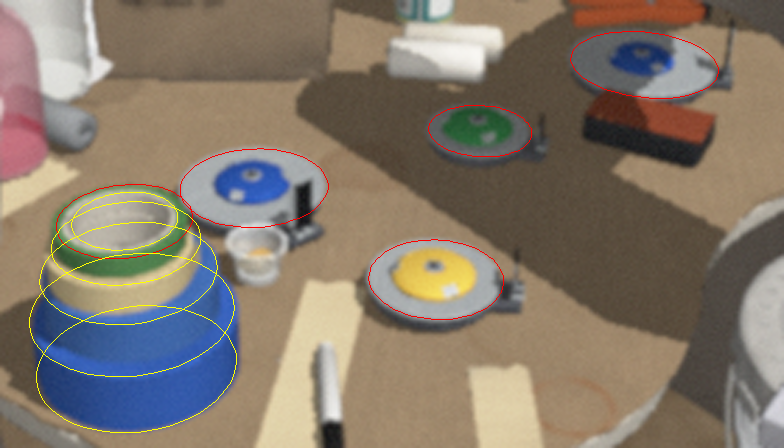

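Run:
```python
from h import *
from scipy.spatial.transform import Rotation as R
s=state();q=s["tcp_rot"]; M=R.from_quat(q,scalar_first=True).as_matrix(); print(M.round(3)); print("yaw of tool y",np.degrees(np.arctan2(M[1,1],M[0,1])),s["clock"])
i,K,T=cam("top")
for n,u,v,z in(("pot",190,150,.1),("pinkbottle",250,118,.05),("grey",278,125,.02),("carton",385,163,0.),("cartontop",385,163,0.185)): print(n,unproj(u,v,z,K,T).round(3))
```

```text
[[-0.     0.239 -0.971]
 [ 0.001 -0.971 -0.239]
 [-1.    -0.001 -0.   ]]
yaw of tool y -76.14509417684937 0.3
pot [0.712 0.357 0.1  ]
pinkbottle [0.805 0.24  0.05 ]
grey [0.801 0.179 0.02 ]
carton [ 0.721 -0.074  0.   ]
cartontop [ 0.669 -0.049  0.185]
```

Call:
drive_tool(targets=[0,0,0,-1,0,0,60,0,0,0,-1,0,0,60,0,0,0,-1,0,0,60,0,0,0,-1,0,0,60,0,0,0,-1,0,0,60,0,0,0,-1,0,0,60,0,0,0,-1,0,0,60,0,0,0,-1,0,0,60,0,0,0,-1,0,0,60,0,0,0,-1,0,0,60,0,0,0,-1,0,0,60,0,0,0,-1,0,0,60,0,0,0,-1,0,0,60,0,0,0,-0.29,0,0,60,0,0.5,-1,0,0,0,60,0,0.5,-1,0,0,0,60,0,0.5,-1,0,0,0,60,0,0.5,-1,0,0,0,60], squeeze=50)

```text
clock: 1.85
eef_pos: [0.1759, -0.4086, 0.2311]
tcp_rot: [0.5, 0.5, 0.5, -0.5]
ft_force: [1.4, -0.2, 0.0]
width: 0.0509
```

Call:
drive_tool(targets=[0,0.53,-1,0,0,0,50,0,0.53,-1,0,0,0,50,0,0.53,-1,0,0,0,50,0,0.53,-1,0,0,0,50,0,0.53,-1,0,0,0,50,0,0.53,-1,0,0,0,50,0,0.53,-1,0,0,0,50,0,0.53,-1,0,0,0,50,0,0.53,-1,0,0,0,50,0,0.53,-1,0,0,0,50,0,0.53,-1,0,0,0,50,0,0.53,-1,0,0,0,50,0,0.53,-1,0,0,0,50,0,0.53,-1,0,0,0,50,0,0.53,-1,0,0,0,50,0,0.53,-1,0,0,0,50,0,0.53,-1,0,0,0,50,0,0.53,-1,0,0,0,50,0,0.53,-1,0,0,0,50,0,0.53,-1,0,0,0,50])

```text
clock: 3.52
eef_pos: [0.4411, 0.0918, 0.2314]
tcp_rot: [0.5, 0.5, 0.5, -0.5]
ft_force: [0.9, -0.6, 0.4]
width: 0.0426
```

Call:
drive_tool(targets=[0,0.48,-0.9,0,0,0,45,0,0.48,-0.9,0,0,0,45,0,0.48,-0.9,0,0,0,45,0,0.48,-0.9,0,0,0,45,0,0.48,-0.9,0,0,0,45,0,0.48,-0.9,0,0,0,45,0,0.48,-0.9,0,0,0,45,0,0.48,-0.9,0,0,0,45,0,0.48,-0.9,0,0,0,45,0,0.48,-0.9,0,0,0,45,0,0.48,-0.9,0,0,0,45,0,0.48,-0.9,0,0,0,45,0,0.48,-0.9,0,0,0,45,0,0,0,0,0,0,45,0,0,0,0,0,0,45])

```text
clock: 4.77
eef_pos: [0.5967, 0.3836, 0.23]
tcp_rot: [0.5, 0.499, 0.5, -0.5]
ft_force: [-0.1, 0.6, 0.2]
width: 0.0381
```

Run:
```python
from h import *
i,K,T=cam("top"); j,K2,T2=cam("scene")
cv2.imwrite("pics/e1.png",np.hstack([crop(i,100,130,300,330,2),crop(j,140,170,340,370,2)]))
```

```text
(no output)
```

View pics/e1.png

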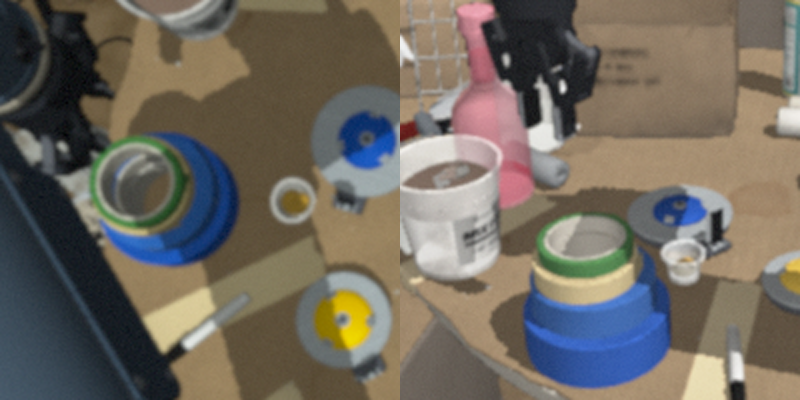

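Run:
```python
from h import *
p=state()["eef_pos"];i,K,T=cam("top"); j,K2,T2=cam("scene")
for c in(i,j):pass
print(p,proj(p,K,T),proj(p,K2,T2), (proj(p,K,T)-[100,130])*2,(proj(p,K2,T2)-[140,170])*2+[400,0])
```

```text
[0.59633383 0.38220357 0.2310728 ] [151.17311424 189.68228234] [214.57839479 236.66854492] [102.34622847 119.36456467] [549.15678958 133.33708984]
```

Call:
drive_tool(targets=[0.8,0,0,0,0,0,42,0.8,0,0,0,0,0,42,0.8,0,0,0,0,0,42,0.8,0,0,0,0,0,42,0.8,0,0,0,0,0,42,0,0,0,0,0,0,42])

```text
clock: 5.47
eef_pos: [0.5948, 0.3808, 0.128]
tcp_rot: [-0.499, -0.498, -0.5, 0.502]
ft_force: [-1.4, -0.5, -1.4]
width: 0.0364
```

Run:
```python
from h import *
j,K2,T2=cam("scene");print(state()["eef_pos"])
cv2.imwrite("pics/e2.png",crop(j,180,190,340,350,4))
```

```text
[0.59548866 0.38130651 0.13017745]
```

View pics/e2.png

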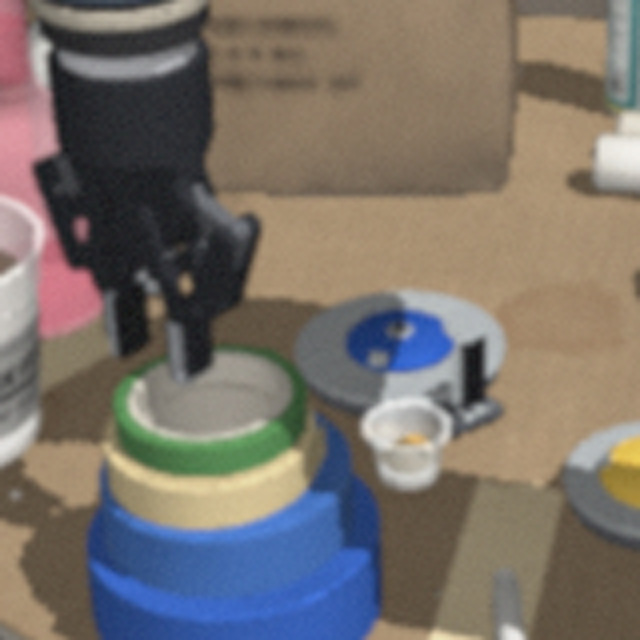

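Call:
drive_tool(targets=[0.36,0,-0.08,0,0,0,42,0,0,0,0,0,0,42,0,0,0,0,0,0,0,0,0,0,0,0,0,0,0,0,0,0,0,0,0,0,0,0,0,0,0,0,0,0,0,0,0,0,0,0,0,0,0,0,0,0], squeeze=40)

```text
clock: 6.18
eef_pos: [0.5974, 0.3851, 0.1235]
tcp_rot: [0.5, 0.501, 0.5, -0.499]
ft_force: [0.9, -0.4, 6.3]
width: 0.0094
```

Call:
drive_tool(targets=[-0.4,0,0,0,0,0,0,-1,0,0,0,0,0,0,-1,0,0,0,0,0,0,-1,0,0,0,0,0,0,0,0,0,0,0,0,0,0,0,0,0,0,0,0])

```text
clock: 6.68
eef_pos: [0.5972, 0.3852, 0.2094]
tcp_rot: [0.5, 0.501, 0.5, -0.499]
ft_force: [0.1, 0.4, -1.0]
width: 0.0095
```

Run:
```python
from h import *
i,K,T=cam("top");j,K2,T2=cam("scene");s=state();print(s["eef_pos"],s["width"],s["ft_force"],s["clock"])
cv2.imwrite("pics/e3.png",np.hstack([crop(i,100,150,260,310,2.5),crop(j,180,150,340,310,2.5)]))
```

```text
[0.59630768 0.38462055 0.20672829] 0.009389561244875068 [ 0.01927239  0.21634706 -1.06940175] 6.7833
```

View pics/e3.png

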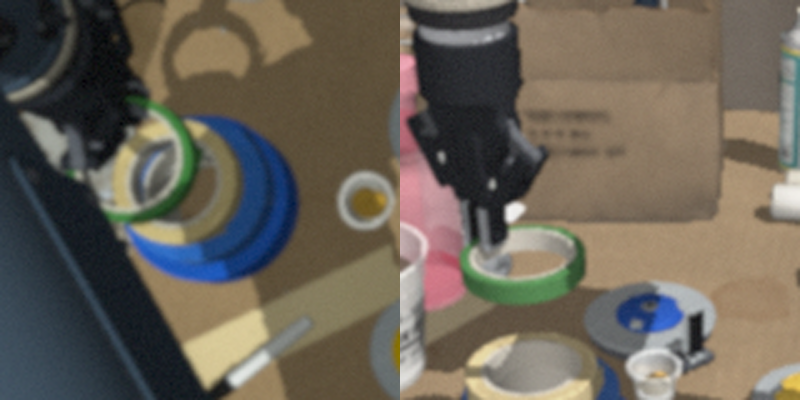

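Call:
drive_tool(targets=[0,-0.084,0.95,0,0,0,0,0,-0.084,0.95,0,0,0,0,0,-0.084,0.95,0,0,0,0,0,-0.084,0.95,0,0,0,0,0,-0.084,0.95,0,0,0,0,0,-0.084,0.95,0,0,0,0,0,-0.084,0.95,0,0,0,0,0,-0.084,0.95,0,0,0,0,0,-0.084,0.95,0,0,0,0,0,-0.084,0.95,0,0,0,0,0,-0.084,0.95,0,0,0,0,0,-0.084,0.95,0,0,0,0,0,-0.084,0.95,0,0,0,0,0,-0.084,0.95,0,0,0,0,0,-0.084,0.95,0,0,0,0,0,-0.084,0.95,0,0,0,0,0,-0.084,0.95,0,0,0,0,0,-0.084,0.95,0,0,0,0,0,0,0,0,0,0,0,0,0,0,0,0,0,0])

```text
clock: 8.45
eef_pos: [0.5581, -0.0436, 0.2062]
tcp_rot: [-0.499, -0.5, -0.5, 0.501]
ft_force: [-0.4, 0.1, -0.6]
width: 0.0093
```

Call:
drive_tool(targets=[1,0,0,0,0,0,0,1,0,0,0,0,0,0,1,0,0,0,0,0,0,1,0,0,0,0,0,0,1,0,0,0,0,0,0,0,0,0,0,0,0,0,0,0,0,0,0,0,0])

```text
clock: 9.03
eef_pos: [0.5577, -0.0416, 0.0812]
tcp_rot: [0.499, 0.499, 0.501, -0.501]
ft_force: [-0.2, 0.1, -0.2]
width: 0.0093
```

```bash
cat > look.py <<'E'
import sys
from h import *
# name zoff-of-top-above-tip R(outer) wallcentre-offset ; draw predicted roll circles from tcp
def look(fn,R,h,off,grip=.010,box=None,rh=.037,dy=0):
    i,K,T=cam("top");j,K2,T2=cam("scene");s=state();p=np.array(s["eef_pos"])
    print(p.round(4),round(float(s["width"]),4),np.round(s["ft_force"],1),round(s["clock"],2))
    zb=p[2]-grip; c=[p[0]-off,p[1]+dy]
    out=[]
    for im,k,t in((i,K,T),(j,K2,T2)):
        m=proj([c[0],c[1],zb],k,t); x0=int(np.clip(m[0]-60,0,520));y0=int(np.clip(m[1]-60,0,360))
        D=[(circ([c[0],c[1],zb+h],R,k,t),(0,0,255)),(circ([c[0],c[1],zb],R,k,t),(0,255,255)),(circ([c[0],c[1],zb+h],rh,k,t),(255,0,255))]
        out.append(np.hstack([crop(im,x0,y0,x0+120,y0+120,2.5),crop(im,x0,y0,x0+120,y0+120,2.5,D)]))
    cv2.imwrite(fn,np.vstack(out))
E
python3 -c "
from look import *
look('pics/f1.png',.0475,.0183,.0425)"
```

```text
[ 0.5596 -0.0421  0.0835] 0.0091 [-0.4 -0.8 -0.9] 9.13
```

View pics/f1.png

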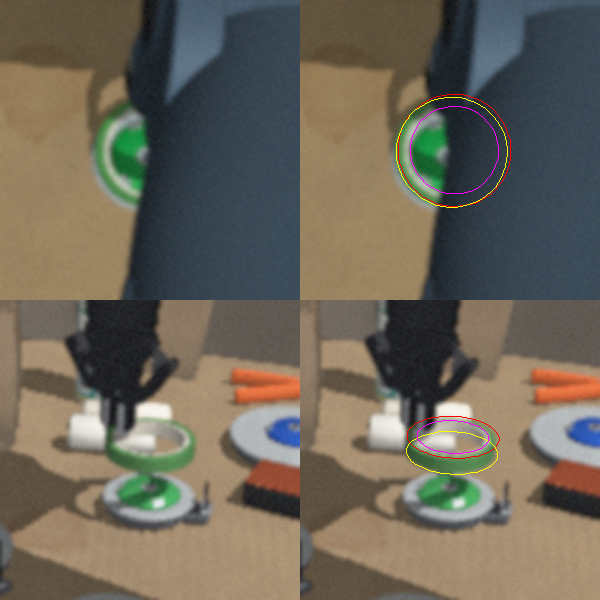

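Call:
drive_tool(targets=[0.8,0,0.1,0,0,0,0,0.6,0,0,0,0,0,0,0.3,0,0,0,0,0,0,0,0,0,0,0,0,0,0,0,0,0,0,0,0])

```text
clock: 9.55
eef_pos: [0.5594, -0.0451, 0.0408]
tcp_rot: [0.5, 0.5, 0.5, -0.5]
ft_force: [0.4, -0.6, -1.5]
width: 0.0095
```

```bash
python3 -c "
from look import *
look('pics/f2.png',.0475,.0183,.0425,dy=.002)"
```

```text
[ 0.5598 -0.0452  0.0411] 0.0094 [ 0.2  0.  -0.6] 9.65
```

View pics/f2.png

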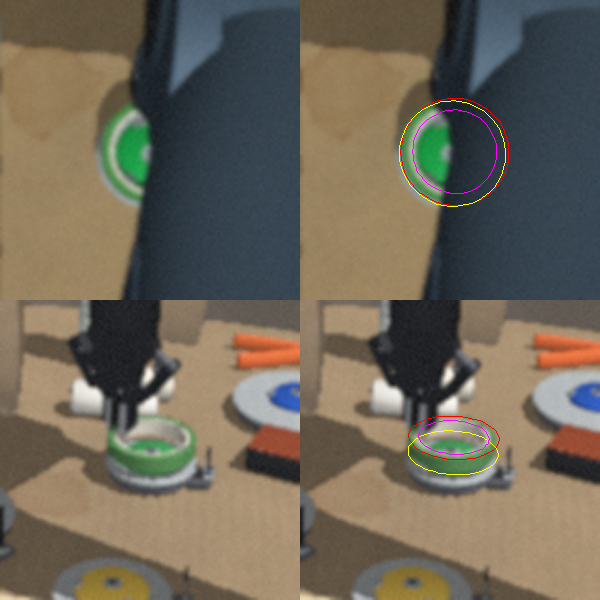

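Call:
drive_tool(targets=[0.12,0,0,0,0,0,0,0.12,0,0,0,0,0,0,0.1,0,0,0,0,0,0,0,0,0,0,0,0,0,0,0,0,0,0,0,0])

```text
clock: 10.07
eef_pos: [0.5591, -0.0452, 0.0314]
tcp_rot: [0.5, 0.5, 0.5, -0.5]
ft_force: [-0.3, -0.1, 1.2]
width: 0.0095
```

Gentle contact is beginning, so I'll go 1 mm more and release to about 30 mm opening.

Call:
drive_tool(targets=[0.04,0,0,0,0,0,0,0,0,0,0,0,0,0,0,0,0,0,0,0,30,0,0,0,0,0,0,30,0,0,0,0,0,0,30,0,0,0,0,0,0,30])

```text
clock: 10.57
eef_pos: [0.5588, -0.0452, 0.0301]
tcp_rot: [0.5, 0.5, 0.5, -0.5]
ft_force: [-0.8, 0.7, 0.5]
width: 0.0257
```

Call:
drive_tool(targets=[-0.5,0,0,0,0,0,30,-1,0,0,0,0,0,40,-1,0,0,0,0,0,45,-1,0,0,0,0,0,45,-1,0,0,0,0,0,45,-1,0,0,0,0,0,45])

```text
clock: 11.07
eef_pos: [0.5586, -0.0452, 0.1689]
tcp_rot: [0.5, 0.5, 0.5, -0.5]
ft_force: [1.1, 0.4, -0.1]
width: 0.0386
```

Run:
```python
from h import *
i,K,T=cam("top"); j,K2,T2=cam("scene"); s=state(); print(s["eef_pos"],s["width"])
D=[(circ([.5163,-.0437,.0383],.0475,K,T),(0,0,255))];D2=[(circ([.5163,-.0437,.0383],.0475,K2,T2),(0,0,255))]
cv2.imwrite("pics/g1.png",np.vstack([np.hstack([crop(j,300,220,400,300,3),crop(j,300,220,400,300,3,D2)]),np.hstack([crop(i,320,200,420,300,3),crop(i,140,160,240,260,3)])]))
cv2.imwrite("pics/g1.png",cv2.imread("pics/g1.png"))
```

```text
[ 0.56093688 -0.04535923  0.17169959] 0.038351684767550305
```

View pics/g1.png

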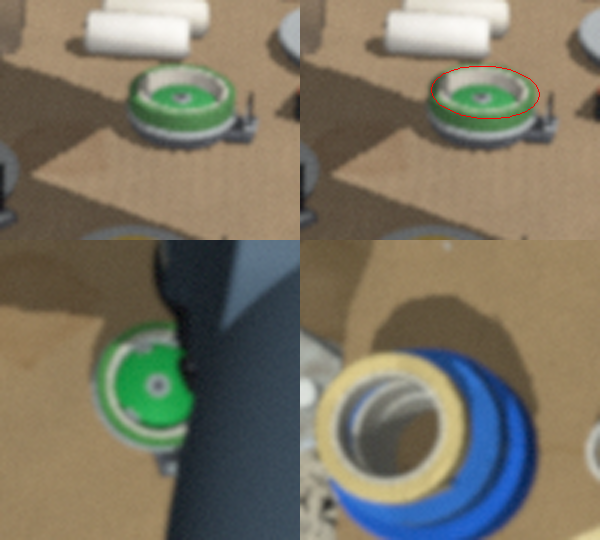

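Run:
```python
from h import *
i,K,T=cam("top"); j,K2,T2=cam("scene")
c=unproj(93.5/3-.5+140,188/3-.5+160,.1121,K,T); print(c)
D=[(circ(c,.0525,K,T),(0,0,255)),(circ(c,.037,K,T),(255,0,255))];D2=[(circ(c,.0525,K2,T2),(0,0,255))]
cv2.imwrite("pics/g2.png",np.hstack([crop(i,140,160,240,260,4,D),crop(j,190,260,290,360,4,D2)]))
```

```text
[0.55355994 0.38452214 0.1121    ]
```

View pics/g2.png

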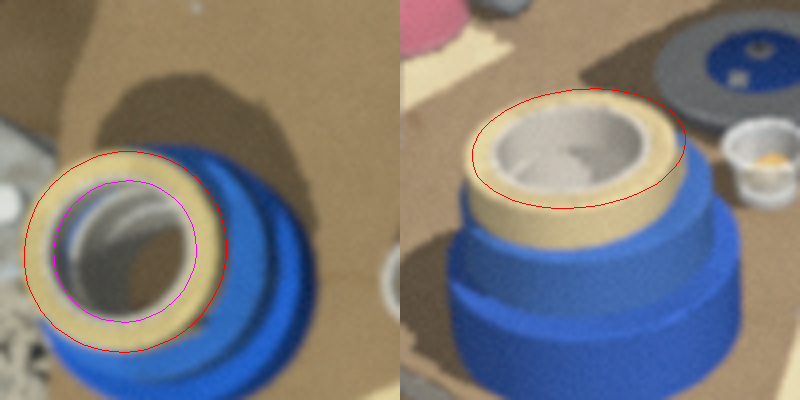

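Call:
drive_tool(targets=[0,0.087,-0.955,0,0,0,48,0,0.087,-0.955,0,0,0,48,0,0.087,-0.955,0,0,0,48,0,0.087,-0.955,0,0,0,48,0,0.087,-0.955,0,0,0,48,0,0.087,-0.955,0,0,0,48,0,0.087,-0.955,0,0,0,48,0,0.087,-0.955,0,0,0,48,0,0.087,-0.955,0,0,0,48,0,0.087,-0.955,0,0,0,48,0,0.087,-0.955,0,0,0,48,0,0.087,-0.955,0,0,0,48,0,0.087,-0.955,0,0,0,48,0,0.087,-0.955,0,0,0,48,0,0.087,-0.955,0,0,0,48,0,0.087,-0.955,0,0,0,48,0,0.087,-0.955,0,0,0,48,0,0.087,-0.955,0,0,0,48,0,0,0,0,0,0,48,0,0,0,0,0,0,48])

```text
clock: 12.93
eef_pos: [0.5972, 0.3854, 0.1654]
tcp_rot: [0.5, 0.498, 0.501, -0.501]
ft_force: [-0.1, 0.2, 0.3]
width: 0.0411
```

Call:
drive_tool(targets=[0.8,0,0,0,0,0,48,0.8,0,0,0,0,0,48,0.4,0,0,0,0,0,48,0,0,0,0,0,0,48,0,0,0,0,0,0,48])

```text
clock: 13.35
eef_pos: [0.5978, 0.3836, 0.1174]
tcp_rot: [-0.5, -0.5, -0.5, 0.501]
ft_force: [-0.5, 0.9, -0.3]
width: 0.0412
```

```bash
python3 -c "
from look import *
look('pics/h1.png',.0525,.0254,.045,grip=.0335)"
```

```text
[0.5986 0.3844 0.119 ] 0.0412 [-0.1 -0.3  1.1] 13.45
```

View pics/h1.png

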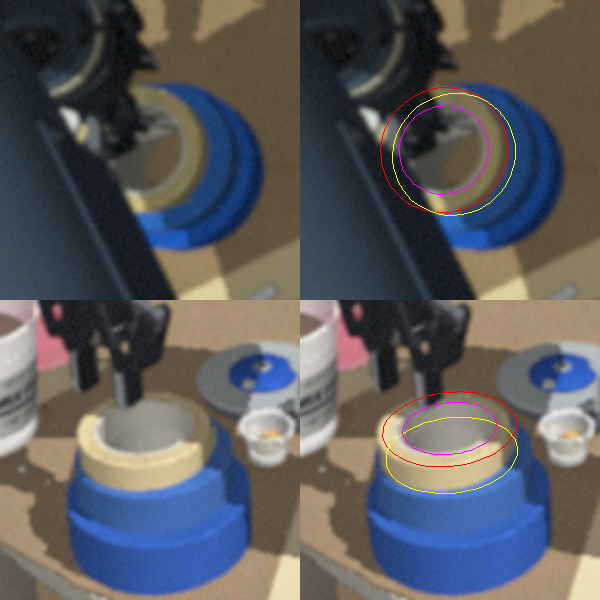

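Call:
drive_tool(targets=[0.5,0,0,0,0,0,48,0.34,0,0,0,0,0,48,0,0,0,0,0,0,48,0,0,0,0,0,0,0,0,0,0,0,0,0,0,0,0,0,0,0,0,0,0,0,0,0,0,0,0,0,0,0,0,0,0,0], squeeze=50)

```text
clock: 14.12
eef_pos: [0.5985, 0.3848, 0.0977]
tcp_rot: [0.5, 0.5, 0.5, -0.499]
ft_force: [-0.6, 0.3, 4.5]
width: 0.0144
```

Call:
drive_tool(targets=[-0.4,0,0,0,0,0,0,-1,0,0,0,0,0,0,-1,0,0,0,0,0,0,0,0,0,0,0,0,0,0,0,0,0,0,0,0])

```text
clock: 14.53
eef_pos: [0.5988, 0.3851, 0.1589]
tcp_rot: [0.5, 0.501, 0.5, -0.499]
ft_force: [-0.7, -0.2, -2.1]
width: 0.0143
```

```bash
python3 -c "
from look import *
look('pics/h2.png',.0525,.0254,.045,grip=.010)"
```

```text
[0.5977 0.3843 0.1563] 0.0142 [-0.3  1.1 -1.7] 14.63
```

View pics/h2.png

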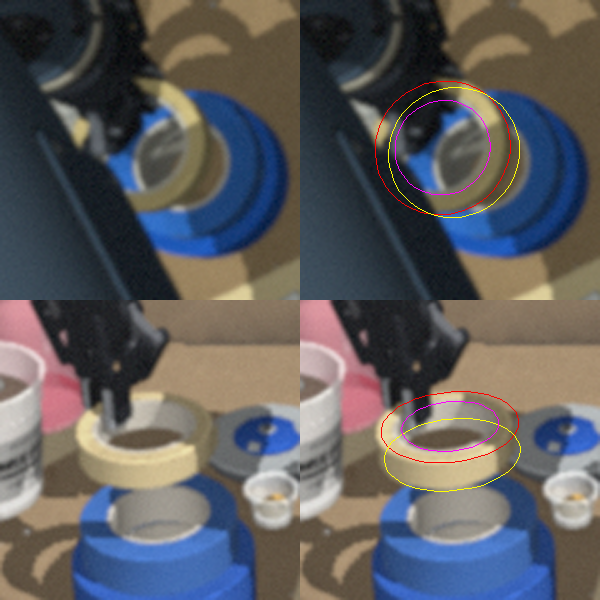

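Call:
drive_tool(targets=[0,-0.536,0.822,0,0,0,0,0,-0.536,0.822,0,0,0,0,0,-0.536,0.822,0,0,0,0,0,-0.536,0.822,0,0,0,0,0,-0.536,0.822,0,0,0,0,0,-0.536,0.822,0,0,0,0,0,-0.536,0.822,0,0,0,0,0,-0.536,0.822,0,0,0,0,0,-0.536,0.822,0,0,0,0,0,-0.536,0.822,0,0,0,0,0,0,0,0,0,0,0,0,0,0,0,0,0,0,0.9,0,0,0,0,0,0,0.9,0,0,0,0,0,0,0.9,0,0,0,0,0,0,0.9,0,0,0,0,0,0,0,0,0,0,0,0,0])

```text
clock: 16.05
eef_pos: [0.4619, 0.1788, 0.0627]
tcp_rot: [-0.499, -0.498, -0.501, 0.502]
ft_force: [-1.1, -0.8, -1.4]
width: 0.0142
```

```bash
python3 -c "
from look import *
look('pics/h3.png',.0525,.0254,.045,grip=.010)"
```

```text
[0.4637 0.1794 0.0663] 0.0142 [-0.4  1.1 -0.5] 16.15
```

View pics/h3.png

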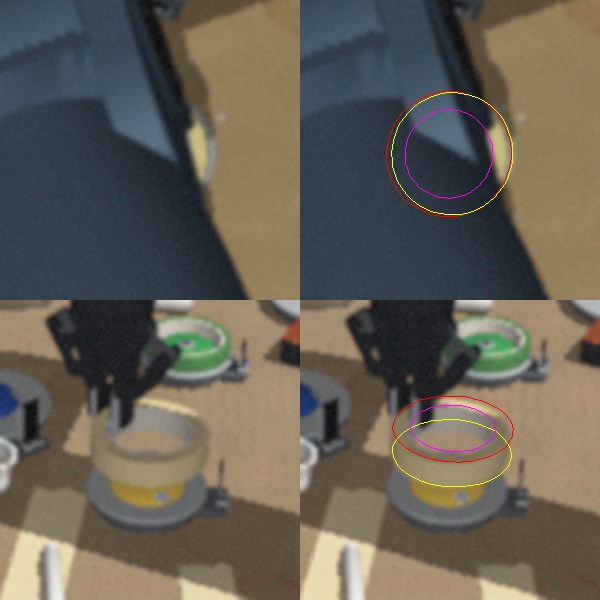

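Call:
drive_tool(targets=[0.6,0,0.04,0,0,0,0,0.3,0,0,0,0,0,0,0.14,0,0,0,0,0,0,0.14,0,0,0,0,0,0,0,0,0,0,0,0,0,0,0,0,0,0,0,0])

```text
clock: 16.65
eef_pos: [0.4643, 0.1782, 0.0378]
tcp_rot: [0.5, 0.5, 0.5, -0.5]
ft_force: [0.3, -0.2, -1.1]
width: 0.0144
```

```bash
python3 -c "
from look import *
look('pics/h4.png',.0525,.0254,.045,grip=.010)"
```

```text
[0.4644 0.1783 0.0379] 0.0139 [-0.1 -0.  -1.6] 16.75
```

View pics/h4.png

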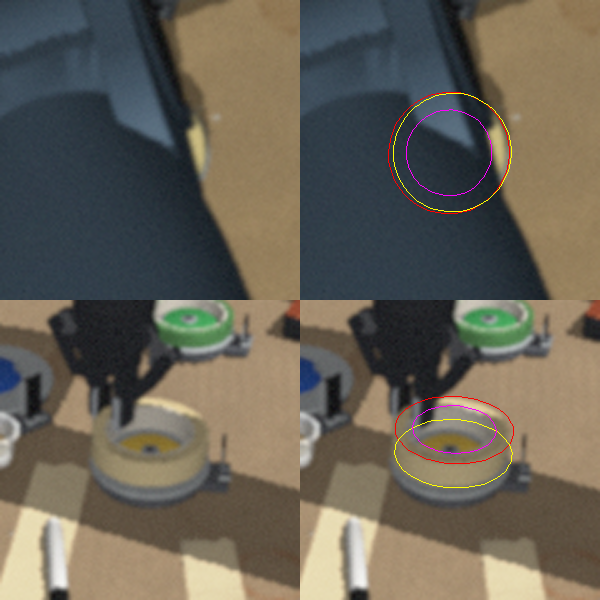

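Call:
drive_tool(targets=[0.12,0,0,0,0,0,0,0.12,0,0,0,0,0,0,0.04,0,0,0,0,0,0,0,0,0,0,0,0,0,0,0,0,0,0,0,0])

```text
clock: 17.17
eef_pos: [0.4643, 0.1783, 0.0308]
tcp_rot: [0.5, 0.5, 0.5, -0.5]
ft_force: [-1.8, -0.6, 7.1]
width: 0.0141
```

Call:
drive_tool(targets=[0,0,0,0,0,0,35,0,0,0,0,0,0,35,0,0,0,0,0,0,35,0,0,0,0,0,0,35,-0.5,0,0,0,0,0,35,-1,0,0,0,0,0,45,-1,0,0,0,0,0,45,-1,0,0,0,0,0,45,-1,0,0,0,0,0,55,0,0.5,-1,0,0,0,60,0,0,0,0,0,0,60])

```text
clock: 18.08
eef_pos: [0.4795, 0.2059, 0.1446]
tcp_rot: [0.501, 0.502, 0.5, -0.498]
ft_force: [-0.0, -0.1, 0.4]
width: 0.0514
```

Run:
```python
from h import *
i,K,T=cam("top"); j,K2,T2=cam("scene"); s=state(); print(s["eef_pos"],s["width"])
D2=[(circ([.419,.1805,.0454],.0525,K2,T2),(0,0,255)),(circ([.419,.1805,.02],.0525,K2,T2),(0,0,255))]
cv2.imwrite("pics/h5.png",np.vstack([np.hstack([crop(j,300,260,400,340,4),crop(j,300,260,400,340,4,D2)]),np.hstack([crop(i,140,170,240,270,2.5),crop(i,210,230,310,330,2.5),np.zeros((250,300,3),np.uint8)])]))
```

```text
[0.47659613 0.20347183 0.14260832] 0.051257073655703436
```

View pics/h5.png

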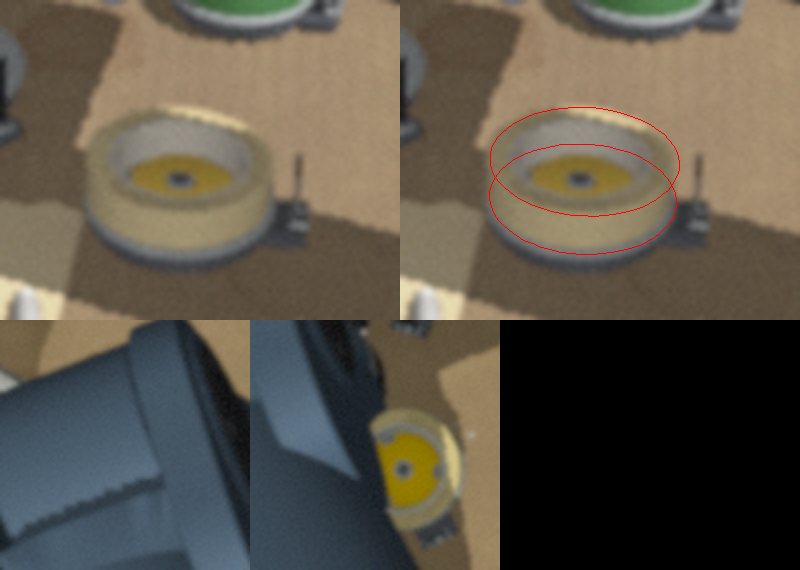

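Call:
drive_tool(targets=[-0.3,0.625,-0.9,0,0,0,65,-0.3,0.625,-0.9,0,0,0,65,-0.3,0.625,-0.9,0,0,0,65,-0.3,0.625,-0.9,0,0,0,65,-0.3,0.625,-0.9,0,0,0,65,-0.3,0.625,-0.9,0,0,0,65,-0.3,0.625,-0.9,0,0,0,65,-0.3,0.625,-0.9,0,0,0,65,0,0,0,0,0,0,65,0,0,0,0,0,0,65])

```text
clock: 19.02
eef_pos: [0.6015, 0.3833, 0.2011]
tcp_rot: [-0.5, -0.499, -0.5, 0.501]
ft_force: [-0.9, -0.8, -0.5]
width: 0.0558
```

Run:
```python
from h import *
i,K,T=cam("top"); j,K2,T2=cam("scene"); s=state(); print(s["eef_pos"],s["width"])
D=[];D2=[]
for c,r in(([.553,.3845,.0867],.063),([.553,.3845,.0867],.037),([.551,.385,.0504],.074)):
    D.append((circ(c,r,K,T),(0,0,255)));D2.append((circ(c,r,K2,T2),(0,0,255)))
cv2.imwrite("pics/k1.png",np.vstack([np.hstack([crop(i,140,170,240,270,3),crop(i,140,170,240,270,3,D)]),np.hstack([crop(j,190,270,290,370,3),crop(j,190,270,290,370,3,D2)])]))
```

```text
[0.60074915 0.38194    0.20160738] 0.05576869203353803
```

View pics/k1.png

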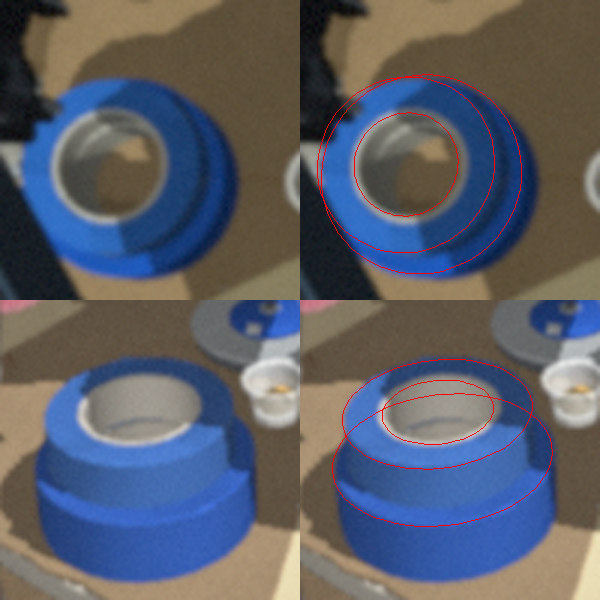

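Run:
```python
from h import *
i,K,T=cam("top"); j,K2,T2=cam("scene")
D=[];D2=[]
for c,r in(([.5515,.380,.0867],.063),([.5515,.380,.0867],.0375),([.549,.376,.0504],.074)):
    D.append((circ(c,r,K,T),(0,0,255)));D2.append((circ(c,r,K2,T2),(0,0,255)))
a=crop(i,142,190,227,270,4.6);b=crop(i,142,190,227,270,4.6,D)
c=crop(j,195,280,280,375,4.6,D2)[:a.shape[0]]
lut=np.uint8(255*(np.arange(256)/255)**.6)
cv2.imwrite("pics/k2.png",lut[np.hstack([a,b])]);cv2.imwrite("pics/k3.png",lut[c])
```

```text
(no output)
```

View pics/k2.png

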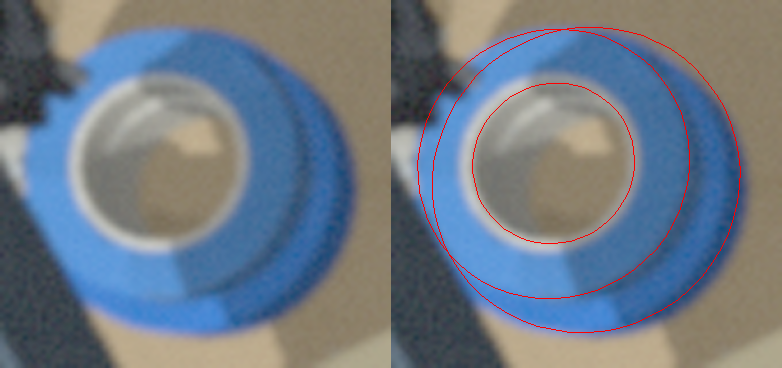

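View pics/k3.png

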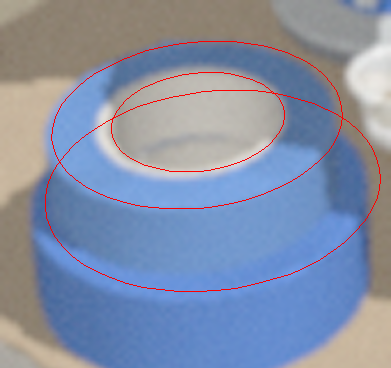

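Call:
drive_tool(targets=[1,0,0,0,0,0,62,1,0,0,0,0,0,62,1,0,0,0,0,0,62,1,0,0,0,0,0,62,0.8,0,0,0,0,0,62,0,0,0,0,0,0,62,0,0,0,0,0,0,62])

```text
clock: 19.8
eef_pos: [0.6006, 0.3819, 0.0825]
tcp_rot: [-0.5, -0.499, -0.5, 0.501]
ft_force: [0.2, -0.6, 0.8]
width: 0.0525
```

```bash
python3 -c "
from look import *
look('pics/k4.png',.063,.0363,.050,grip=.031,dy=-.0005)"
```

```text
[0.6021 0.3831 0.0847] 0.0527 [-0.   0.1  0.2] 19.9
```

View pics/k4.png

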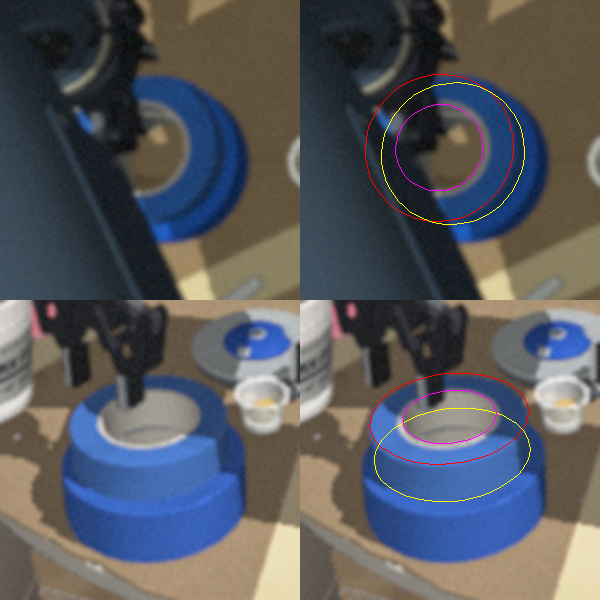

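Call:
drive_tool(targets=[0.5,0,0.03,0,0,0,62,0.38,0,0,0,0,0,62,0,0,0,0,0,0,62,0,0,0,0,0,0,0,0,0,0,0,0,0,0,0,0,0,0,0,0,0,0,0,0,0,0,0,0,0,0,0,0,0,0,0], squeeze=55)

```text
clock: 20.57
eef_pos: [0.6022, 0.3826, 0.0619]
tcp_rot: [0.5, 0.501, 0.5, -0.499]
ft_force: [0.0, -0.6, 6.2]
width: 0.0252
```

Call:
drive_tool(targets=[-0.4,0,0,0,0,0,0,-1,0,0,0,0,0,0,-1,0,0,0,0,0,0,-0.8,0,0,0,0,0,0,0,0,0,0,0,0,0,0,0,0,0,0,0,0])

```text
clock: 21.07
eef_pos: [0.6019, 0.3827, 0.1419]
tcp_rot: [0.5, 0.501, 0.5, -0.499]
ft_force: [0.1, 0.2, -3.3]
width: 0.0252
```

```bash
python3 -c "
from look import *
look('pics/k5.png',.063,.0363,.050,grip=.011)"
```

```text
[0.6009 0.3819 0.1395] 0.0253 [ 0.3 -0.  -1.7] 21.17
```

View pics/k5.png

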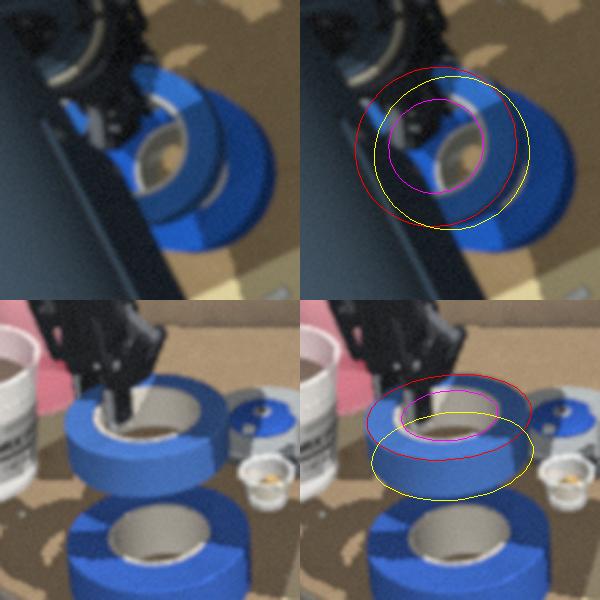

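Call:
drive_tool(targets=[0,0.29,0.888,0,0,0,0,0,0.29,0.888,0,0,0,0,0,0.29,0.888,0,0,0,0,0,0.29,0.888,0,0,0,0,0,0.29,0.888,0,0,0,0,0,0.29,0.888,0,0,0,0,0,0.29,0.888,0,0,0,0,0,0.29,0.888,0,0,0,0,0,0.29,0.888,0,0,0,0,0,0.29,0.888,0,0,0,0,0,0,0,0,0,0,0,0,0,0,0,0,0,0,0.8,0,0,0,0,0,0,0.8,0,0,0,0,0,0,0.8,0,0,0,0,0,0,0.8,0,0,0,0,0,0,0,0,0,0,0,0,0,0,0,0,0,0,0,0])

```text
clock: 22.67
eef_pos: [0.6725, 0.161, 0.0593]
tcp_rot: [0.499, 0.499, 0.501, -0.501]
ft_force: [0.7, 0.4, -1.8]
width: 0.0255
```

```bash
python3 -c "
from look import *
look('pics/k6.png',.063,.0363,.050,grip=.011)"
```

```text
[0.6743 0.1611 0.0617] 0.0251 [-0.4  0.3 -2.9] 22.77
```

View pics/k6.png

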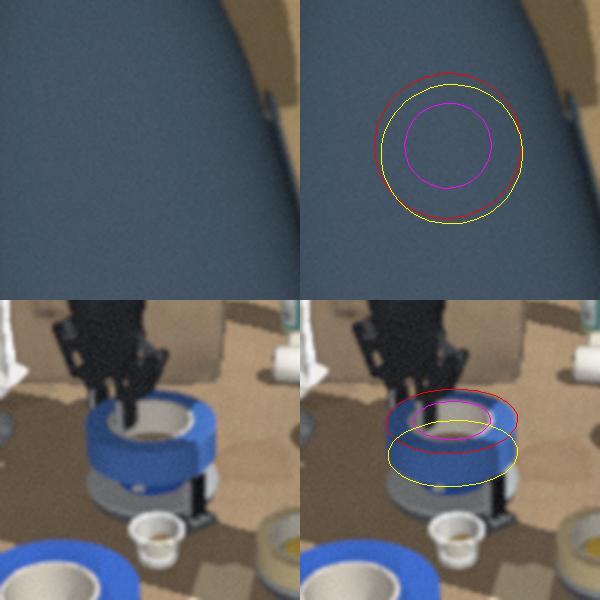

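Call:
drive_tool(targets=[0.5,0,0,0,0,0,0,0.3,0,0,0,0,0,0,0.12,0,0,0,0,0,0,0,0,0,0,0,0,0,0,0,0,0,0,0,0])

```text
clock: 23.18
eef_pos: [0.6742, 0.1604, 0.0383]
tcp_rot: [0.5, 0.5, 0.5, -0.5]
ft_force: [0.9, -0.5, -1.6]
width: 0.025
```

```bash
python3 -c "
from look import *
look('pics/k7.png',.063,.0363,.050,grip=.011)"
```

```text
[0.6744 0.1604 0.0385] 0.0253 [ 0.5 -0.4 -2.1] 23.28
```

View pics/k7.png

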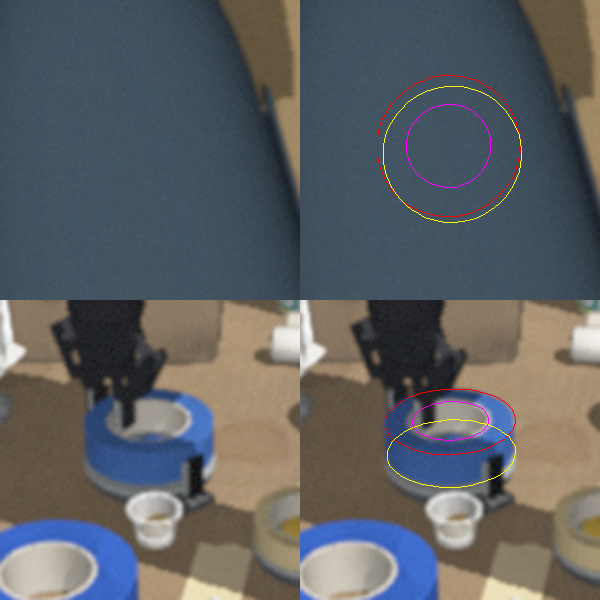

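Call:
drive_tool(targets=[0.12,0,0,0,0,0,0,0.12,0,0,0,0,0,0,0.02,0,0,0,0,0,0,0,0,0,0,0,0,0,0,0,0,0,0,0,0])

```text
clock: 23.7
eef_pos: [0.6743, 0.1604, 0.0316]
tcp_rot: [0.5, 0.5, 0.5, -0.5]
ft_force: [0.4, 0.8, -0.1]
width: 0.0255
```

Call:
drive_tool(targets=[0.04,0,0,0,0,0,0,0,0,0,0,0,0,0,0,0,0,0,0,0,48,0,0,0,0,0,0,48,0,0,0,0,0,0,48,0,0,0,0,0,0,48,-0.5,0,0,0,0,0,48,-1,0,0,0,0,0,60,-1,0,0,0,0,0,75,-1,0,0,0,0,0,75,-1,0,0,0,0,0,75,-1,0,0,0,0,0,75,-0.6,-0.28,-0.89,0,0,0,75,0,-0.28,-0.89,0,0,0,75,0,-0.28,-0.89,0,0,0,75,0,-0.28,-0.89,0,0,0,75])

```text
clock: 25.03
eef_pos: [0.6459, 0.2501, 0.1832]
tcp_rot: [0.5, 0.5, 0.5, -0.5]
ft_force: [-0.5, -0.1, -0.2]
width: 0.0642
```

Call:
drive_tool(targets=[0,-0.28,-0.89,0,0,0,75,0,-0.28,-0.89,0,0,0,75,0,-0.28,-0.89,0,0,0,75,0,-0.28,-0.89,0,0,0,75,0,-0.28,-0.89,0,0,0,75,0,-0.28,-0.89,0,0,0,75,0,0,0,0,0,0,75,0,0,0,0,0,0,75])

```text
clock: 25.7
eef_pos: [0.6034, 0.384, 0.1823]
tcp_rot: [0.5, 0.499, 0.501, -0.5]
ft_force: [-0.1, -0.1, -0.3]
width: 0.064
```

Run:
```python
from h import *
i,K,T=cam("top"); j,K2,T2=cam("scene"); s=state(); print(s["eef_pos"],s["width"],s["clock"])
D=[];D2=[]
for c,r in(([.551,.382,.0504],.074),([.551,.382,.0504],.0375),([.551,.382,.0],.074),([.6237,.1607,.0563],.063),([.6237,.1607,.02],.063)):
    D.append((circ(c,r,K,T),(0,0,255)));D2.append((circ(c,r,K2,T2),(0,0,255)))
cv2.imwrite("pics/m1.png",np.hstack([crop(i,142,160,332,290,4,D)]));cv2.imwrite("pics/m2.png",crop(j,180,220,340,380,4,D2)[:600])
```

```text
[0.60410786 0.38237798 0.18263273] 0.06431900557443918 25.8
```

View pics/m1.png

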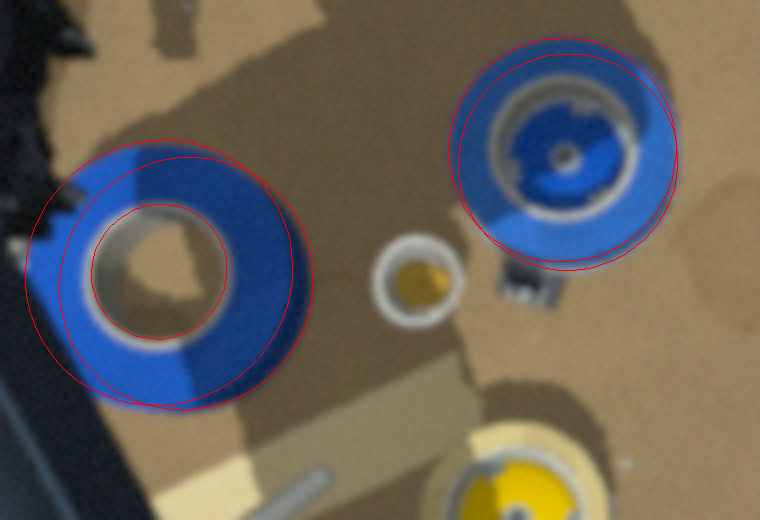

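View pics/m2.png

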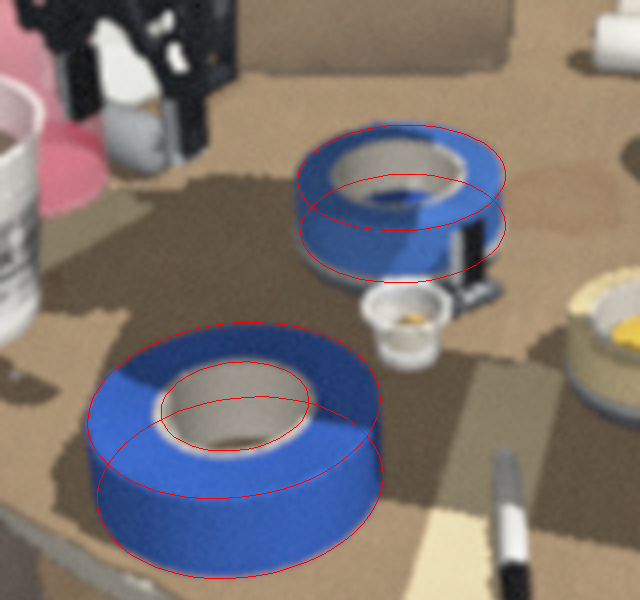

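Call:
drive_tool(targets=[0.9,0.08,0.08,0,0,0,75,1,0,0,0,0,0,75,1,0,0,0,0,0,75,1,0,0,0,0,0,75,0.9,0,0,0,0,0,75,0,0,0,0,0,0,75,0,0,0,0,0,0,75])

```text
clock: 26.38
eef_pos: [0.6058, 0.3793, 0.0622]
tcp_rot: [-0.499, -0.499, -0.5, 0.501]
ft_force: [-0.3, -0.1, 0.8]
width: 0.064
```

```bash
python3 -c "
from look import *
look('pics/m3.png',.074,.0504,.0555,grip=.0635)"
```

```text
[0.6071 0.3807 0.0646] 0.064 [-0.2  1.1 -0.3] 26.48
```

View pics/m3.png

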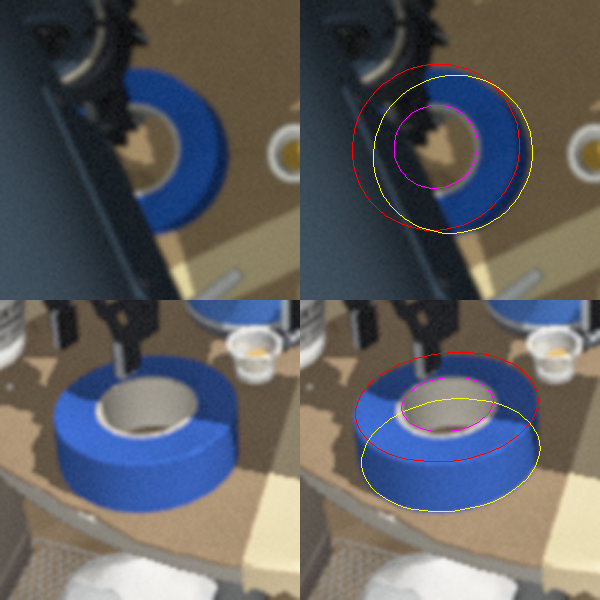

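Call:
drive_tool(targets=[0.7,0,0,0,0,0,75,0.7,0,0,0,0,0,75,0.5,0,0,0,0,0,75,0.14,0,0,0,0,0,75,0,0,0,0,0,0,75,0,0,0,0,0,0,75])

```text
clock: 26.98
eef_pos: [0.6069, 0.3813, 0.0135]
tcp_rot: [0.5, 0.501, 0.5, -0.499]
ft_force: [-0.2, -0.2, -0.6]
width: 0.0639
```

Call:
drive_tool(targets=[0,0,0,0,0,0,0,0,0,0,0,0,0,0,0,0,0,0,0,0,0,0,0,0,0,0,0,0,0,0,0,0,0,0,0,0,0,0,0,0,0,0], squeeze=60)

```text
clock: 27.48
eef_pos: [0.607, 0.3816, 0.0137]
tcp_rot: [0.5, 0.501, 0.5, -0.499]
ft_force: [0.1, 0.3, 6.4]
width: 0.0364
```

Call:
drive_tool(targets=[-0.4,0,0,0,0,0,0,-1,0,0,0,0,0,0,-1,0,0,0,0,0,0,-1,0,0,0,0,0,0,-1,0,0,0,0,0,0,-0.8,0,0,0,0,0,0,0,0,0,0,0,0,0,0,0,0,0,0,0,0])

```text
clock: 28.15
eef_pos: [0.6066, 0.3811, 0.1435]
tcp_rot: [0.5, 0.501, 0.5, -0.499]
ft_force: [0.3, 0.4, -3.0]
width: 0.0363
```

```bash
python3 -c "
from look import *
look('pics/m4.png',.074,.0504,.0555,grip=.0125)"
```

```text
[0.6055 0.3805 0.1408] 0.0365 [-0.4 -0.2 -2.7] 28.25
```

View pics/m4.png

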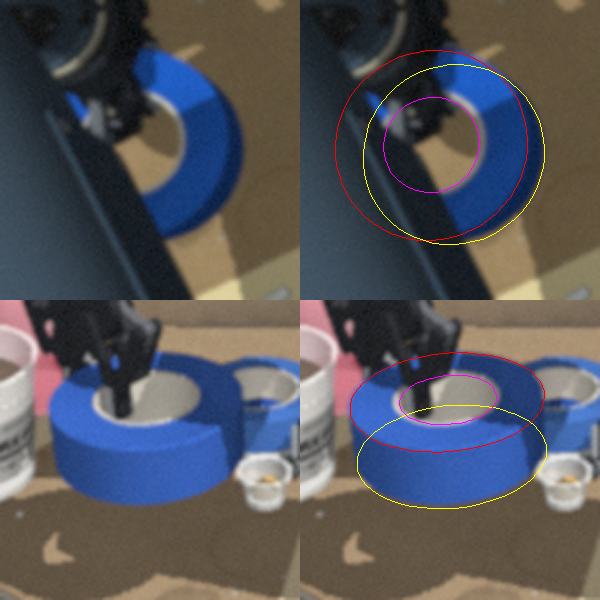

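Call:
drive_tool(targets=[0,-0.145,0.958,0,0,0,0,0,-0.145,0.958,0,0,0,0,0,-0.145,0.958,0,0,0,0,0,-0.145,0.958,0,0,0,0,0,-0.145,0.958,0,0,0,0,0,-0.145,0.958,0,0,0,0,0,-0.145,0.958,0,0,0,0,0,-0.145,0.958,0,0,0,0,0,-0.145,0.958,0,0,0,0,0,-0.145,0.958,0,0,0,0,0,-0.145,0.958,0,0,0,0,0,-0.145,0.958,0,0,0,0,0,-0.145,0.958,0,0,0,0,0,-0.145,0.958,0,0,0,0,0,-0.145,0.958,0,0,0,0,0,-0.145,0.958,0,0,0,0,0,-0.145,0.958,0,0,0,0,0,-0.145,0.958,0,0,0,0,0,-0.145,0.958,0,0,0,0,0,-0.145,0.958,0,0,0,0])

```text
clock: 29.92
eef_pos: [0.5322, -0.0991, 0.1404]
tcp_rot: [0.499, 0.499, 0.501, -0.501]
ft_force: [0.0, 0.4, -2.5]
width: 0.0363
```

Call:
drive_tool(targets=[0,-0.145,0.958,0,0,0,0,0,-0.145,0.958,0,0,0,0,0,-0.145,0.958,0,0,0,0,0,-0.145,0.958,0,0,0,0,0,-0.145,0.958,0,0,0,0,0,-0.145,0.958,0,0,0,0,0,-0.145,0.958,0,0,0,0,0,0,0,0,0,0,0,0,0,0,0,0,0,0])

```text
clock: 30.67
eef_pos: [0.5071, -0.2664, 0.1403]
tcp_rot: [-0.498, -0.5, -0.5, 0.501]
ft_force: [-0.7, -0.6, -1.5]
width: 0.0365
```

```bash
python3 -c "
from look import *
look('pics/n1.png',.074,.0504,.0555,grip=.0135)"
```

```text
[ 0.5076 -0.2651  0.1408] 0.0363 [-0.8 -0.4 -1.8] 30.77
```

View pics/n1.png

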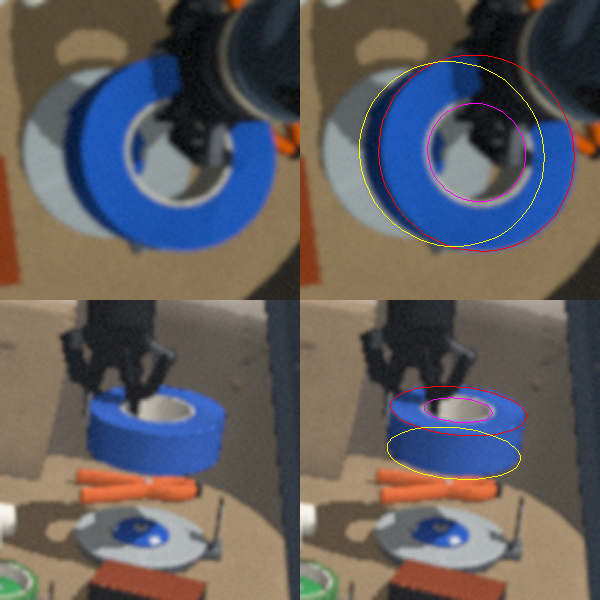

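Call:
drive_tool(targets=[0.9,0,0,0,0,0,0,0.9,0,0,0,0,0,0,0.8,0,0,0,0,0,0,0.6,0,0,0,0,0,0,0.4,0,0,0,0,0,0,0,0,0,0,0,0,0,0,0,0,0,0,0,0])

```text
clock: 31.35
eef_pos: [0.5081, -0.2651, 0.0517]
tcp_rot: [0.5, 0.5, 0.501, -0.5]
ft_force: [0.8, -0.5, -1.0]
width: 0.0363
```

```bash
python3 -c "
from look import *
look('pics/n2.png',.074,.0504,.0555,grip=.0135)"
```

```text
[ 0.5089 -0.2658  0.0528] 0.0363 [ 1.  -0.4 -1.5] 31.45
```

View pics/n2.png

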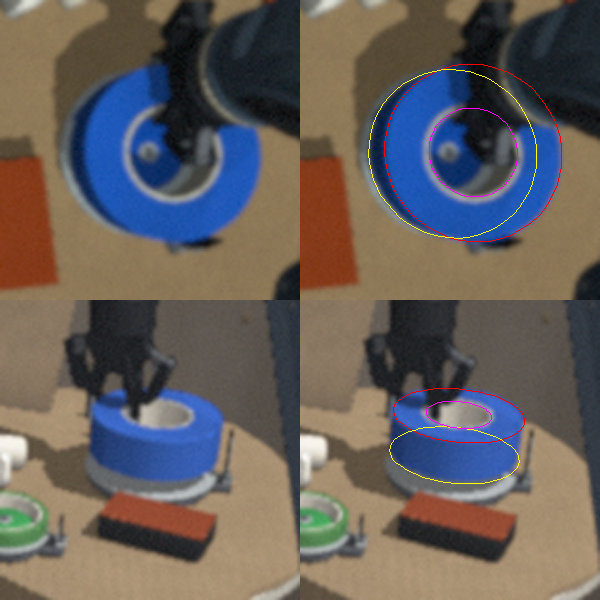

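Aligned with the stand and clear of the cutter and block. I'll lower the last 18 mm slowly.

Call:
drive_tool(targets=[0.3,0,0,0,0,0,0,0.2,0,0,0,0,0,0,0.12,0,0,0,0,0,0,0.08,0,0,0,0,0,0,0,0,0,0,0,0,0,0,0,0,0,0,0,0])

```text
clock: 31.95
eef_pos: [0.5081, -0.2659, 0.0342]
tcp_rot: [0.5, 0.5, 0.5, -0.5]
ft_force: [0.4, -0.8, -1.5]
width: 0.0361
```

Call:
drive_tool(targets=[0.06,0,0,0,0,0,0,0,0,0,0,0,0,0,0,0,0,0,0,0,0])

```text
clock: 32.2
eef_pos: [0.5084, -0.2661, 0.0336]
tcp_rot: [0.5, 0.5, 0.5, -0.5]
ft_force: [-2.7, 0.2, 5.2]
width: 0.0367
```

Contact at the expected height, so I'll release, lift, and move clear for the final check.

Call:
drive_tool(targets=[0,0,0,0,0,0,58,0,0,0,0,0,0,58,0,0,0,0,0,0,58,0,0,0,0,0,0,58,-0.5,0,0,0,0,0,58,-1,0,0,0,0,0,58,-1,0,0,0,0,0,58,-1,0,0,0,0,0,58,-1,0,0,0,0,0,58,-1,0,0,0,0,0,58,-1,0,0,0,0,0,58,-1,0,0,0,0,0,58,0,-1,0.8,0,0,0,58,0,-1,0.8,0,0,0,58,0,-1,0.8,0,0,0,58,0,-1,0.8,0,0,0,58,0,-1,0.8,0,0,0,58,0,-1,0.8,0,0,0,58,0,-1,0.8,0,0,0,58,0,-1,0.8,0,0,0,58])

```text
clock: 33.87
eef_pos: [0.3068, -0.4265, 0.2203]
tcp_rot: [0.5, 0.5, 0.5, -0.5]
ft_force: [0.5, -0.8, 0.5]
width: 0.0494
```

Call:
drive_tool(targets=[0,-1,0.8,0,0,0,58,0,-1,0.8,0,0,0,58,0,-1,0.4,0,0,0,58,0,0,0,0,0,0,58,0,0,0,0,0,0,58])

```text
clock: 34.28
eef_pos: [0.232, -0.4763, 0.2202]
tcp_rot: [0.499, 0.501, 0.499, -0.501]
ft_force: [0.2, 0.9, 0.7]
width: 0.0495
```

Run:
```python
from h import *
i,K,T=cam("top"); j,K2,T2=cam("scene"); s=state(); print(s["eef_pos"],s["width"],s["clock"])
D=[];D2=[]
for x,y,r,h in((.6237,.1607,.063,.0363),(.419,.1805,.0525,.0254),(.5163,-.0437,.0475,.0183),(.4527,-.2655,.074,.0504)):
    for z in(.02,.02+h):
        D.append((circ([x,y,z],r,K,T),(0,0,255)));D2.append((circ([x,y,z],r,K2,T2),(0,0,255)))
cv2.imwrite("pics/z1.png",crop(i,240,160,520,330,2.8,D));cv2.imwrite("pics/z2.png",crop(j,240,190,470,350,3.4,D2));cv2.imwrite("pics/z3.png",crop(j,240,190,470,350,3.4))
```

```text
[ 0.23343614 -0.47567757  0.22024454] 0.04967733462130188 34.3833
```

View pics/z1.png

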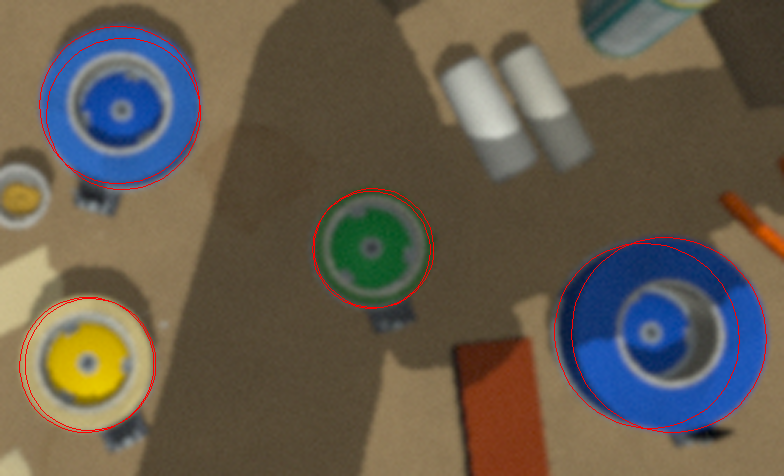

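View pics/z2.png

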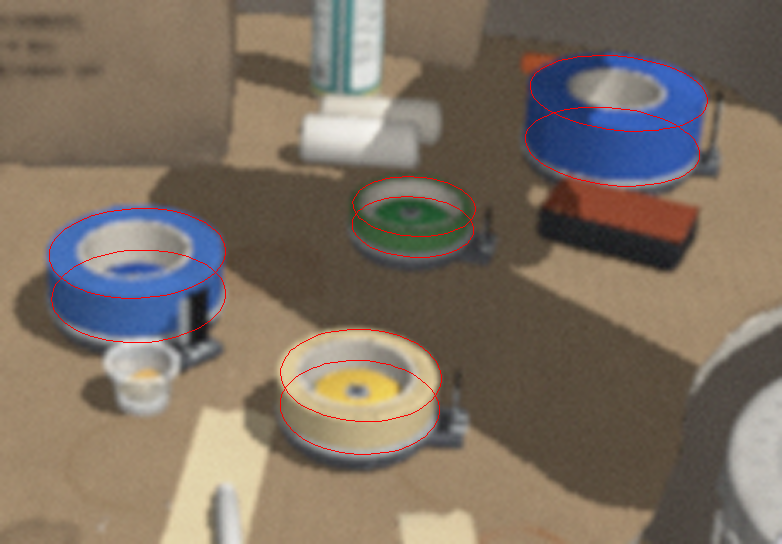

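View pics/z3.png

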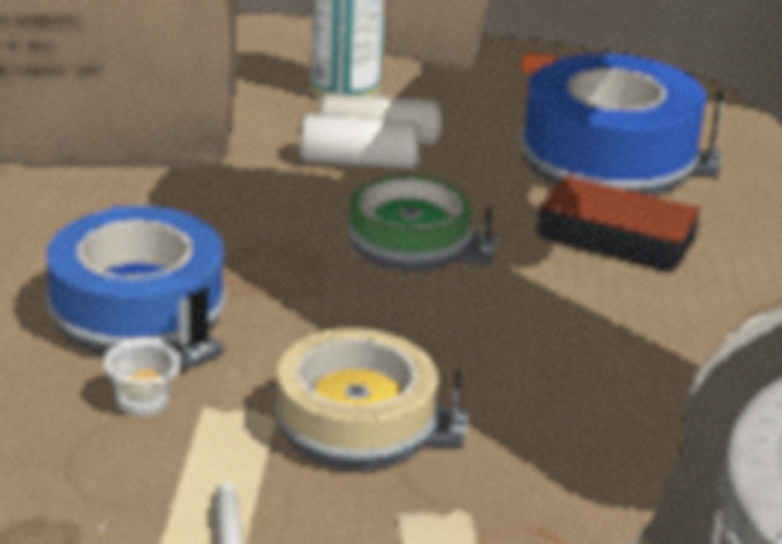

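All four rolls sit flat and match the predicted seated outlines in both views. The cup and block haven't moved, and the arm is clear.

```bash
python3 -c "
from rig import job_done
print(job_done())"
```

```text
the job is handed in; nothing more can be done
None
```

I took the stack apart and loaded each roll on its own stand, then handed the job in at about 34 s of the 120 s allowed. The larger blue roll is on stand_50, the smaller blue on stand_36, the cream on stand_25 and the green on stand_18.

- **Seating:** in the last top and scene pictures, all four rolls lie flat. They match the outlines predicted for fully seated rolls to within about 1–2 pixels (roughly 2–4 mm). Part of that is a steady offset of about 1 pixel in the scene camera, within its stated calibration. The seating heights also agreed with contact felt at the expected height when lowering each roll; that signal was weakest for the green and smaller blue rolls, only 1–2 N.
- **Other objects:** the cup and the sanding block look unmoved, and the arm stands clear of everything.
- **Measuring correction:** while the stack was still standing I briefly took the wide roll's base edge for its top edge. I measured it again once it was uncovered, before gripping it. No check failed, but the hand-in gives no verdict.

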